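# Surface-temperature check of a picture lamp

## Robot

A 6-joint arm with a two-finger parallel gripper is mounted at the origin on the work surface. World frame = base frame: x ahead of the robot, y to its left, z up, the work surface at z = 0. Lengths are in m, angles in rad, forces in N, time in s.
With the tool pointing down it reaches from about 0.35 to 0.775 m from the base axis. Payload 5.5 kg.
Tool frame: the origin (TCP) lies at the very end of the fingers, on their centre line; the grasp point (between the pads) lies env.hold_point_z behind it (env.hold_point_z is the distance from the TCP to the grasp point, in m); z points along the fingers, y is the line along which they close (so a half turn about z gives the same grasp; the last joint's range is limited). The gripper opens to 85 mm and grips with 20 to 120 N. Pads are 22 mm wide; open, the fingers measure 114 mm over their backs; the gripper's body (76 mm by 85 mm) begins 54 mm behind the grasp point. The pads swing forward as they close: fully open they stand 13 mm farther back than shut.
Start: joints at [-1.327, 0.313, 0.046, 1.304, 0, 1.431], TCP at [0.215, -0.533, 0.231] pointing down, gripper open.
Joint ranges: [-2.76, 2.76], [-0.86, 1.69], [-1.03, 1.26], [-2.2, 2.34], [-1.47, 1.5], [-3.14, 3.14]. Speed limits (rad/s): [2.57, 2.57, 3.14, 3.14, 3.14, 3.14].

## Interface

Orientations are given as a unit quaternion [w, x, y, z].
In Python, from workcell import env gives the robot as it stands.
- The arm moves only by the tool carry_out, never from a script. Its argument "steps" is a list of rows, each a list of 3 entries, a list of its own where there are three numbers: the turn, a rotation vector about the tool's x, y, z in degrees, then the shift along the tool's x, y, z in cm, then the closure in counts, from 0 (fully open) to 255 (shut). A call has exactly 8 rows; each row is the pose to reach, as a shift and turn from the pose commanded when the call began, along the tool's axes at that moment; what a row does not reach only later rows make up. A row lasts 1/8 s, in which the tool goes at most 62.5 mm and 10.7 degrees, less where a joint would pass 70% of its speed; a pose out of reach is approached as far as the arm can. A call with a gripper value outside its range is refused whole. The fingers move at their own pace and stop on an object; "force" is the grip in N (left out, the last holds). Time passes only in rows, so rows that repeat a pose let the fingers close, or fill a call up. It gives the time, the measured TCP pose, the force, the opening and the grip force at its end, in the units of the state.
- env.get_state(): the state, without advancing time (a new reading comes with each control period).
- env.read_camera(name): name is "scene" or "top"; returns (picture, depth): 480x640x3 uint8, red, green, blue; 480x640 float32, m along the optical axis (not along the pixel's ray), 0 where there is no reading.
- env.get_calibration(name): a dict with "fx", "fy", "cx", "cy" (pixels), "origin" and "orientation" of the camera in the world. Camera axes: x right, y up, looking along -z (the intrinsics and any distortion apply to the point x, -y, -z); pixel columns grow to the right and rows downward; lengths in m; the calibration is good to about 2 mm. A picture is of the moment at which its call begins. get_calibration takes no time and is no camera call.
- env.hand_in(): hands the job in; it is judged then, once.
The state is a dict: "clock": time; "joint_pos": joint angles; "qvel": joint speeds; "tau": joint torques, N m; "tcp_pos": TCP position; "orientation": TCP orientation; "wrist_force": force on the tool from outside, world axes, zero at the start; "ft_torque": the same for the moment, N m; "finger_gap": finger opening in m; "grip_force": force on a finger pad.
Only numpy, scipy, OpenCV 4.12 (cv2) and the standard library are available. Lean on these libraries where they do the work, as an engineer would, in place of code of your own. Each camera call takes 0.05 s, during which the arm holds its last target. There are 200 camera calls.

## Task

Turn the picture lamp's dimmer knob anticlockwise all the way down to its off stop; then lift the orange surface thermometer out of its stand and hold its sprung copper tip on the black dot on the brass lamp hood, square to the hood's flat sloping top. Press lightly, so that the tip is pushed about half-way into its travel and never to its end, without shifting the hood or disturbing the other things on the ledge, and finish while still holding the thermometer there for the reading.

Things in the scene. Friction and masses are not known exactly. Their poses are not given: they have to be found in the camera images.
- dimmer (a joint): angle of the dimmer knob, rad: 0 = off (the anticlockwise end stop, seen from above), 4.71 = full (clockwise stop); it starts somewhere between 2.4 and 4.4. Stiff rubbing only (about 0.05 N m), no spring: it stays where it is left
- knob_mid (a point): point on the dimmer knob's axis, half-way up the knob. The knob is a round fluted aluminium cylinder 38 mm in diameter and 28 mm tall with a black pointer line on its top, on a fixed white round base 84 mm in diameter and 22 mm tall on the ledge; the knob turns about the vertical, and its top is 14 mm above this point
- handle (a point): grip point on the orange thermometer's long axis; z runs up it (away from the tip). Handle: a box 28 mm (x) by 22 mm (y), from 45 mm below to 37 mm above this point; under it a 9 mm steel stem 32 mm long, then the sprung tip, whose end is 91 mm below this point when fully out. About 100 g. It starts upright in its stand, the handle's lower end resting on the stand's top
- tip_end (a point): centre of the flat end of the thermometer's sprung copper tip, a disc 10 mm in diameter; z runs along the thermometer from the tip to the handle
- tip (a joint): how far the sprung tip is pushed into the thermometer, m: 0 = fully out, 0.008 = pushed in to its end. Spring 0.5 N per mm with 0.5 N preload: half-way (4 mm) takes about 2.5 N
- dot (a point): centre of the black dot, 14 mm across, on the flat top of the brass lamp hood; z is that top's outward normal, leaning 14 to 32 degrees from vertical towards the robot; y runs along the hood, 200 mm long, 34 mm wide, 14 mm thick. The dot is on its middle line, 50 mm from its middle towards -y. The hood swivels stiffly about its long axis
- decanter: empty stoppered glass decanter, 235 mm tall, 108 mm in diameter; origin at the centre of its underside; leave alone
- tumbler: charcoal ceramic tumbler, 95 mm tall, 82 mm in diameter; origin at the centre of its underside; leave alone
- tray: oak cheeseboard-shaped tray, 110 mm (x) by 180 mm (y) by 18 mm, with a handle 75 mm long at +y; origin at the centre of its underside; leave alone
- opener: stainless bottle opener 125 mm long lying on the tray; leave alone
- coasters: stack of four cork coasters, 94 mm in diameter, 22 mm tall; leave alone
- jar: amber glass jar with an oak lid, 72 mm in diameter, 85 mm tall; leave alone
- stand_mouth (a point): centre of the mouth of the 14 mm hole in the top of the thermometer's fixed charcoal stand, 60 mm square and 55 mm tall on an 84 mm square foot; the stem and tip sit in the hole, so lift the thermometer 50 mm straight up to clear it. Turned the same way as the handle
- lamp: fixed base of the picture lamp, 150 mm (x) by 200 mm (y); origin at the centre of its underside, x away from the robot. A framed picture stands on it, lower than the hood; a thin brass arm over the picture at its middle (y = 0), top 186 mm above the ledge, carries the hood, whose swivel axis is at x = -46 mm, 172 mm up
- hood_edge (a point): middle of the hood's lower long edge (the one towards the robot), level with its flat top: the hood's -x edge, 17 mm from the top's middle line; it shows whether the hood has been swivelled
There are look-alikes about, which are no part of the job. There is more than one size of the part that bears handle; the job needs the middle-sized.

How it is judged:
On the way, in this order (a step that is already met when the one before it is completed fails the run):
1. the dimmer is turned down to its off stop (value of joint dimmer below 0.15 rad), for 0.2 s.
2. the thermometer is lifted out of its stand in the fingers (distance of handle from where it was at the start of the episode above 0.05 m and contact force between the fingers and probe above 1 N), for 0.2 s.
At the end, for the whole second after the job is handed in: The dimmer is at its off stop (within 0.15 rad) and the fingers hold the thermometer with its tip end within 7 mm of the dot's centre, its axis within about 10 degrees of the hood top's normal, the tip pushed in by 1.2 to 6.8 mm of its 8 mm (0.5 to 6 N on the hood) (value of joint dimmer below 0.15 rad and distance between tip_end and dot below 0.007 m and angle between the z axis of tip_end and the z axis of dot, either way round below 0.17 rad and value of joint tip between 0.0012 and 0.0068 m and contact force between tip and hood between 0.5 and 6 N and contact force between the fingers and probe above 1 N); the arm keeps its last pose, push and grip.
It fails at once if the hood was pressed or struck harder than 15 N (contact force between anything else and hood above 15 N).
It fails at once if the hood was swivelled or shifted (its long edge moved by more than 3 mm) (distance of hood_edge from where it was at the start of the episode above 0.003 m).
It fails at once if the decanter, tumbler, tray, bottle opener, coasters or jar was moved by more than 15 mm (distance of any of decanter, tumbler, tray, opener, coasters, jar from where it was at the start of the episode above 0.015 m).
It fails at once if the sprung tip was pushed in to its end (value of joint tip above 0.0077 m).
It also fails if it takes over 67 s, if anything falls off the work surface, if the arm or the gripper's body presses on something with over 40 N, if the wrist force passes 120 N, or if a joint passes its speed limit or range.

## Working session

There is one attempt and no reset: what is moved stays moved. The work goes in short steps, Python scripts to look and compute and a tool call to move; the robot and the scene stay as the last step left them, time stands still between calls to the robot, and variables do not carry over. Pictures are saved under pics/ and viewed, at most 10 in all, crops included, and the job is handed in when it is done.

Besides the shell and the picture viewer there is one more tool, called after "Call:" in YAML: its name, and indented under it one key for each argument. carry_out: Moves the arm, as the interface text tells. Its arguments: {"type":"object","properties":{"steps":{"type":"array","items":{"type":"array"}},"force":{"type":"number"}},"required":["steps"]}

```bash
mkdir -p pics; cat > h.py <<'E'
import numpy as np, cv2
from scipy.spatial.transform import Rotation as R
from workcell import env
def q2R(q): return R.from_quat([q[1],q[2],q[3],q[0]]).as_matrix()
def snap(n,save=None):
    im,d=env.read_camera(n)
    if save: cv2.imwrite('pics/'+save,im[:,:,::-1])
    return im,d
def cloud(n,d):
    c=env.get_calibration(n); v,u=np.mgrid[0:480,0:640]
    p=np.stack([(u-c['cx'])/c['fx']*d,-(v-c['cy'])/c['fy']*d,-d],-1)
    P=p@q2R(c['orientation']).T+np.array(c['origin']); P[d<=0]=np.nan
    return P
def onplane(n,u,v,z):
    c=env.get_calibration(n); r=q2R(c['orientation'])@np.array([(u-c['cx'])/c['fx'],-(v-c['cy'])/c['fy'],-1]);o=np.array(c['origin'])
    return o+r*(z-o[2])/r[2]
def proj(n,P):
    c=env.get_calibration(n); p=q2R(c['orientation']).T@(np.array(P)-c['origin'])
    return c['cx']+c['fx']*p[0]/-p[2], c['cy']-c['fy']*p[1]/-p[2]
E
python3 - <<'E'
from h import *
s=env.get_state(); print(s['tcp_pos'],s['orientation'],env.hold_point_z,s['clock'])
for n in('scene','top'):
    im,d=snap(n,n+'0.png'); np.savez(n+'0.npz',im=im,d=d); print(env.get_calibration(n),(d>0).mean())
E
```

```text
[ 0.21517765 -0.53266571  0.23042328] [-9.01021378e-04  9.81642032e-01  1.90730455e-01 -4.91984783e-05] 0.0187 0.0
{'fx': 521.841562471327, 'fy': 521.841562471327, 'cx': 323.4861665894898, 'cy': 246.59427347486707, 'origin': array([ 1.22755962, -0.32764456,  0.88692638]), 'orientation': array([0.77259655, 0.32392169, 0.19966698, 0.50823459])} 0.993623046875
{'fx': 517.323098296274, 'fy': 517.323098296274, 'cx': 308.49963244683937, 'cy': 248.74337713279448, 'origin': array([0.34271689, 0.01019678, 1.15318729]), 'orientation': array([-0.69670143, -0.0599132 ,  0.07407061,  0.71100708])} 0.9957845052083333
```

View pics/scene0.png

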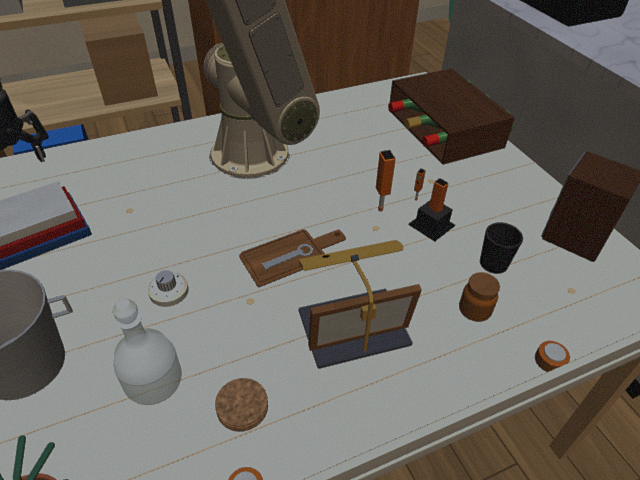

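View pics/top0.png

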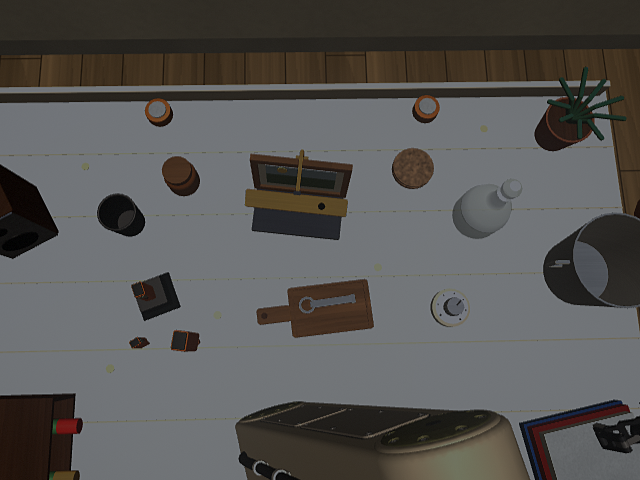

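The top view has +x up and +y to the left. The thermometer candidates are:
- **In the stand:** scene (440,195), top (145,290). It is middle-sized and seated in the charcoal stand, so it is my choice.
- **Large one, no stand:** scene (386,170), top (185,341).
- **Small one:** scene (420,182), top (139,343).

The orange-rimmed round items at top (158,112) and (426,108) are not thermometers. The knob is at top (455,306) and the dot at top (321,206).

```bash
python3 - <<'E'
from h import *
t=np.load('top0.npz'); s=np.load('scene0.npz')
np.set_printoptions(precision=4,suppress=True)
T=cloud('top',t['d']);S=cloud('scene',s['d'])
print('table z',np.nanmedian(T[255:265,400:430,2]),np.nanmedian(S[320:330,220:240,2]))
def rng(P,m,l):
    q=P[m]; print(l,len(q),np.nanmedian(q,0),np.nanpercentile(q,3,axis=0),np.nanpercentile(q,97,axis=0))
def box(u0,u1,v0,v1):
    m=np.zeros((480,640),bool); m[v0:v1,u0:u1]=1; return m
# knob
for n,P,b in(('top',T,box(425,475,283,332)),('scene',S,box(143,192,262,310))):
    rng(P,b&(P[...,2]>.042)&(P[...,2]<.06),n+' knobtop'); rng(P,b&(P[...,2]>.015)&(P[...,2]<.027),n+' base')
# orange handles
for n,P,im,bs in(('top',T,t['im'],[box(128,162,270,312),box(168,203,328,355),box(128,152,333,352)]),('scene',S,s['im'],[box(425,455,172,215),box(372,402,145,200),box(410,430,165,195)])):
    hsv=cv2.cvtColor(im,cv2.COLOR_RGB2HSV)
    for b in bs:
        m=b&(hsv[...,0]<18)&(hsv[...,1]>130); rng(P,m,n+' orange')
        q=P[b]; z=q[:,2]; zt=np.nanpercentile(z,99); 
        top=b&(P[...,2]>np.nanmax(P[m][:,2])-.006); rng(P,top,'   top face')
        if top.sum()>8:
            r=cv2.minAreaRect(P[top][:,:2].astype(np.float32)*1000); print('   rect',r)
# hood
for n,P,im,b in(('top',T,t['im'],box(240,352,185,220)),('scene',S,s['im'],box(298,406,238,272))):
    hsv=cv2.cvtColor(im,cv2.COLOR_RGB2HSV)
    m=b&(P[...,2]>.14)&(hsv[...,0]>12)&(hsv[...,0]<32)&(hsv[...,1]>100)
    q=P[m]; q=q[np.isfinite(q).all(1)]
    for _ in range(6):
        c=q.mean(0); w=np.linalg.svd(q-c,full_matrices=False)[2]; r=(q-c)@w[2]; q=q[abs(r)<max(2*r.std(),.001)]
    nn=w[2]*np.sign(w[2][2]); print(n,'hood c',c,'n',nn,'tilt',np.degrees(np.arccos(nn[2])),'long',w[0],'ext',np.ptp((q-c)@w[0]),np.ptp((q-c)@w[1]),r.std(),len(q))
    dk=b&(P[...,2]>.14)&(hsv[...,2]<50); 
    k,lab,st,ce=cv2.connectedComponentsWithStats(dk.astype(np.uint8))
    for i in range(1,k):
        if st[i,4]>8: print('  dark',st[i],ce[i],np.nanmedian(P[lab==i],0))
a=cv2.resize(t['im'][260:365,120:215],None,fx=4,fy=4,interpolation=2); b=cv2.resize(s['im'][140:245,365:460],None,fx=4,fy=4,interpolation=2)
cv2.imwrite('pics/crop1.png',np.clip(np.hstack([a,b])[:,:,::-1].astype(float)*1.5,0,255).astype(np.uint8))
E
```

```text
table z 0.00011821163223479925 -0.0008148887786649239
top knobtop 246 [ 0.4241 -0.3242  0.0507] [ 0.4089 -0.3409  0.0444] [ 0.4407 -0.3079  0.0547]
top base 808 [ 0.4224 -0.318   0.0214] [ 0.3874 -0.3607  0.0161] [ 0.4614 -0.2871  0.026 ]
scene knobtop 223 [ 0.4298 -0.3248  0.0488] [ 0.4107 -0.3409  0.0432] [ 0.444  -0.3083  0.0525]
scene base 597 [ 0.4418 -0.3253  0.0202] [ 0.4028 -0.3618  0.0153] [ 0.4642 -0.2882  0.0252]
top orange 155 [0.4602 0.3151 0.1038] [0.4486 0.3104 0.0618] [0.4769 0.3287 0.1387]
   top face 127 [0.4634 0.3241 0.1391] [0.4517 0.3133 0.1362] [0.4755 0.3344 0.1428]
   rect ((463.68292236328125, 323.88873291015625), (28.00921058654785, 20.671070098876953), 19.125337600708008)
top orange 115 [0.3624 0.2231 0.169 ] [0.3439 0.2169 0.0133] [0.3793 0.2476 0.1745]
   top face 259 [0.3626 0.2324 0.1742] [0.3463 0.2199 0.1712] [0.379  0.2455 0.1769]
   rect ((362.7434387207031, 232.53909301757812), (28.848514556884766, 35.406517028808594), 83.1543197631836)
top orange 64 [0.3584 0.3335 0.0665] [0.3525 0.3288 0.0389] [0.3706 0.3484 0.0965]
   top face 65 [0.3623 0.3391
[... 961 characters left out ...]
914, 27.09363555908203), 27.8896484375)
top hood c [0.6215 0.0117 0.1793] n [-0.4549  0.0583  0.8887] tilt 27.29497251936774 long [-0.1238 -0.9923  0.0017] ext 0.1990092507434077 0.03473307761877404 0.0013684145087399008 1455
  dark [293 190   8   5  29] [296.7241 192.4828] [0.6398 0.0086 0.185 ]
  dark [318 203   7   7  38] [321.0526 205.9211] [ 0.6139 -0.0377  0.1796]
scene hood c [0.6301 0.0054 0.1802] n [-0.2571  0.0282  0.966 ] tilt 14.987127154042673 long [0.1319 0.9912 0.0062] ext 0.19873453862004464 0.037804195007293866 0.0026833568125895733 999
  dark [323 255   6   3  10] [325.7 256. ] [ 0.616  -0.0375  0.1793]
  dark [351 257   8   4  12] [353.6667 259.1667] [0.6457 0.0063 0.1802]
```

View pics/crop1.png

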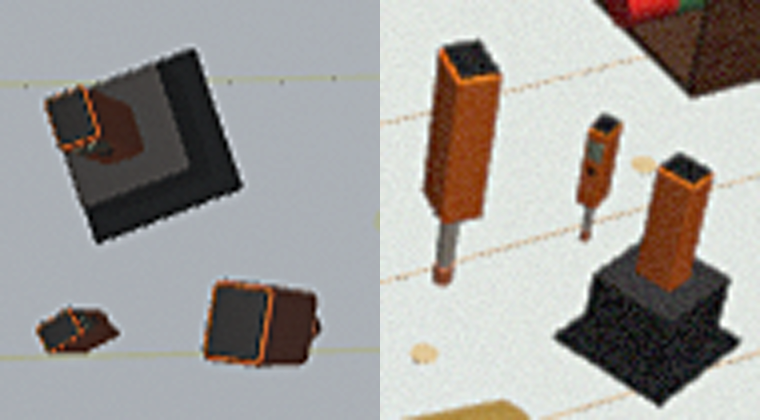

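The crop confirms it: the middle-sized thermometer is the one in the stand, crop left (75,118), right (680,225). Its top is at z≈0.138, against an expected 0.137. Next I'll check the hood tilt and work out the first move.

```bash
cat >> h.py <<'E'
np.set_printoptions(precision=4,suppress=True)
def down(yaw):  # tool x at yaw deg, tool z down
    return R.from_euler('z',yaw,degrees=True).as_matrix()@np.diag([1.,-1,-1])
def go(p,Rt):
    s=env.get_state(); R0=q2R(s['orientation'])
    print('t',s['clock'],'tcp',s['tcp_pos'],'q',s['joint_pos'],'F',s['wrist_force'],'M',s['ft_torque'],'gap',s['finger_gap'],s['grip_force'])
    print('rot',R.from_matrix(R0.T@Rt).as_rotvec(degrees=True),'shift cm',100*R0.T@(np.array(p)-s['tcp_pos']))
E
python3 - <<'E'
from h import *
t=np.load('top0.npz'); P=cloud('top',t['d']); hsv=cv2.cvtColor(t['im'],cv2.COLOR_RGB2HSV)
Q=P[185:222,240:352]; m=(Q[...,2]>.14); q=Q[m]; c=np.array([.6215,.0117,.1793]); l=np.array([-.124,-.9923,0]); a=np.array([.9923,-.124,0])
u=(q-c)@a; w=(q-c)@l; k=(abs(w)<.09)&~((abs(w)<.02)&(u>0))
for lo in np.arange(-.024,.026,.004):
    b=k&(u>=lo)&(u<lo+.004)
    if b.sum()>5: print(round(lo+.002,3),b.sum(),np.median(q[b,2]))
k&=(u>-.014)&(u<.011)
f=np.polyfit(u[k],q[k,2],1); print('tilt',np.degrees(np.arctan(f[0])))
go([.427,-.3245,.10],down(-15))
E
```

```text
-0.014 148 0.17254982937006458
-0.01 205 0.17454602993105328
-0.006 216 0.17629205749502863
-0.002 206 0.1783900592706978
0.002 173 0.1804879916820079
0.006 150 0.18305270979715266
0.01 169 0.18465611546250515
0.014 123 0.18539767125888096
0.018 54 0.18039946830017634
tilt 27.729449819401967
t 0.1 tcp [ 0.2152 -0.5327  0.2305] q [-1.3266  0.3139  0.0451  1.3036  0.      1.4312] F [ 0.1938  0.0538 -1.2908] M [ 0.0051 -0.012   0.0259] gap 0.08525705425736596 0.0
rot [-0.0922  0.0165 36.9899] shift cm [ 27.4345 -11.3565  13.0755]
```

Call:
carry_out:
  steps:
    - [[0,0,10],[6,-2.5,0],0]
    - [[0,0,20],[11,-4.5,1],0]
    - [[0,0,30],[16,-6.5,3],0]
    - [[0,0,37],[20.5,-8.5,6],0]
    - [[0,0,37],[25,-10.5,9],0]
    - [[0,0,37],[27.4,-11.4,11],0]
    - [[0,0,37],[27.4,-11.4,13],0]
    - [[0,0,37],[27.4,-11.4,13],0]

```text
clock: 1.1
tcp_pos: [0.4257, -0.3233, 0.0995]
orientation: [-0.001, 0.991, -0.13, -0.002]
wrist_force: [-0.2, -0.1, 0.4]
finger_gap: 0.0853
grip_force: 0.0
```

```bash
python3 - <<'E'
from h import *
t,dt=snap('top'); s,ds=snap('scene')
a=cv2.resize(t[230:390,380:540],(400,400),interpolation=2); b=cv2.resize(s[200:360,90:250],(400,400),interpolation=2)
cv2.imwrite('pics/knob.png',np.clip(np.hstack([a,b])[:,:,::-1].astype(float)*1.4,0,255).astype(np.uint8))
go([.427,-.3245,.027],down(-15))
E
```

```text
t 1.2 tcp [ 0.4266 -0.325   0.1015] q [-0.8008  0.3146 -0.282   0.9746 -0.0001  2.603 ] F [0.0731 0.1784 0.0739] M [ 0.0122  0.0252 -0.0184] gap 0.08568924294566972 0.0
rot [-0.0064  0.0189 -0.0256] shift cm [ 0.0322 -0.0609  7.4491]
```

View pics/knob.png

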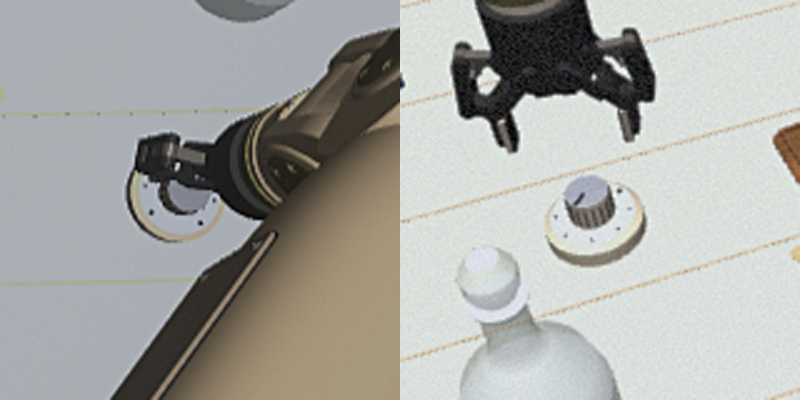

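The crop shows the open fingers straddling the knob's axis: fingertips at (510,150) and (630,138), knob top at (588,190). I'll lower the tool and close it.

Call:
carry_out:
  steps:
    - [[0,0,0],[0,0,3],0]
    - [[0,0,0],[0,0,5.5],0]
    - [[0,0,0],[0,0,7.2],0]
    - [[0,0,0],[0,0,7.3],0]
    - [[0,0,0],[0,0,7.3],255]
    - [[0,0,0],[0,0,7.3],255]
    - [[0,0,0],[0,0,7.3],255]
    - [[0,0,0],[0,0,7.3],255]
  force: 40

```text
clock: 2.2
tcp_pos: [0.4272, -0.3256, 0.0295]
orientation: [0.001, 0.991, -0.131, 0.001]
wrist_force: [-1.5, 0.5, 6.0]
finger_gap: 0.0361
grip_force: 39.9
```

Call:
carry_out:
  steps:
    - [[0,0,-10],[0,0,0],255]
    - [[0,0,-20],[0,0,0],255]
    - [[0,0,-30],[0,0,0],255]
    - [[0,0,-40],[0,0,0],255]
    - [[0,0,-50],[0,0,0],255]
    - [[0,0,-60],[0,0,0],255]
    - [[0,0,-70],[0,0,0],255]
    - [[0,0,-80],[0,0,0],255]

```text
clock: 3.2
tcp_pos: [0.426, -0.3229, 0.0295]
orientation: [-0.001, 0.842, 0.54, 0.0]
wrist_force: [-3.8, 8.2, 12.7]
finger_gap: 0.0362
grip_force: 40.8
```

```bash
python3 - <<'E'
from h import *
go([.427,-.3245,.027],down(65))
E
```

```text
t 3.2 tcp [ 0.426  -0.3229  0.0295] q [-0.7996  0.3867 -0.3777  0.809   0.0014  1.2013] F [-3.8265  8.2308 12.7049] M [ 1.4255  0.8478 -0.1543] gap 0.036205920905381564 40.76732513552997
rot [-0.1079 -0.1245  0.3558] shift cm [-0.1005  0.1577  0.2458]
```

Call:
carry_out:
  steps:
    - [[0,0,-10],[0,0,-0.1],255]
    - [[0,0,-20],[0,0,-0.1],255]
    - [[0,0,-30],[0,0,-0.1],255]
    - [[0,0,-40],[0,0,-0.1],255]
    - [[0,0,-50],[0,0,-0.1],255]
    - [[0,0,-60],[0,0,-0.1],255]
    - [[0,0,-70],[0,0,-0.1],255]
    - [[0,0,-80],[0,0,-0.1],255]

```text
clock: 4.2
tcp_pos: [0.4232, -0.3236, 0.0295]
orientation: [-0.003, 0.299, 0.954, -0.0]
wrist_force: [-11.2, 1.8, 8.9]
finger_gap: 0.0358
grip_force: 40.7
```

```bash
python3 - <<'E'
from h import *
go([.427,-.3245,.027],down(145))
E
```

```text
t 4.2 tcp [ 0.4232 -0.3236  0.0295] q [-0.8014  0.3862 -0.3782  0.812  -0.0038 -0.195 ] F [-11.1914   1.7581   8.9315] M [ 0.3004  2.2353 -0.0997] gap 0.035806801302165917 40.728868214646354
rot [-0.1521 -0.3611  0.2585] shift cm [-0.3661  0.1429  0.2482]
```

Call:
carry_out:
  steps:
    - [[0,0,-10],[0.2,0,-0.1],255]
    - [[0,0,-20],[0.2,0,-0.1],255]
    - [[0,0,-30],[0.2,0,-0.1],255]
    - [[0,0,-40],[0.2,0,-0.1],255]
    - [[0,0,-50],[0.2,0,-0.1],255]
    - [[0,0,-60],[0.2,0,-0.1],255]
    - [[0,0,-70],[0.2,0,-0.1],255]
    - [[0,0,-80],[0.2,0,-0.1],255]

```text
clock: 5.2
tcp_pos: [0.4253, -0.3246, 0.0309]
orientation: [0.0, -0.384, 0.923, -0.001]
wrist_force: [-3.1, -2.8, 1.1]
finger_gap: 0.0362
grip_force: 40.9
```

```bash
python3 - <<'E'
from h import *
go([.427,-.3245,.027],down(225))
E
```

```text
t 5.2 tcp [ 0.4253 -0.3246  0.0309] q [-0.8017  0.3829 -0.3792  0.8072 -0.0005 -1.5909] F [-3.0884 -2.8362  1.1477] M [-0.39    0.4411 -0.9617] gap 0.03619018413267028 40.90924387826817
rot [-0.0867 -0.0306  0.2177] shift cm [-0.1279 -0.1164  0.395 ]
```

The moment jumped to 0.96 N·m, so the knob is at its stop. I'll turn a little further to be sure, then release and rise.

Call:
carry_out:
  steps:
    - [[0,0,-10],[0,0,0],255]
    - [[0,0,-20],[0,0,0],255]
    - [[0,0,-20],[0,0,0],255]
    - [[0,0,-20],[0,0,0],255]
    - [[0,0,-20],[0,0,0],0]
    - [[0,0,-20],[0,0,0],0]
    - [[0,0,-20],[0,0,0],0]
    - [[0,0,-20],[0,0,-5],0]

```text
clock: 6.2
tcp_pos: [0.4226, -0.3212, 0.0771]
orientation: [-0.001, -0.537, 0.844, 0.004]
wrist_force: [-0.6, -0.4, 0.3]
finger_gap: 0.0856
grip_force: 0.0
```

```bash
python3 - <<'E'
from h import *
go([.4655,.324,.25],down(198.5))
E
```

```text
t 6.2 tcp [ 0.4226 -0.3212  0.0771] q [-0.8012  0.3339 -0.3208  0.9249  0.0001 -1.9351] F [-0.5807 -0.4307  0.2838] M [-0.0733 -0.0385  0.0073] gap 0.08555621803995553 0.0
rot [ 0.5173 -0.0173 46.4681] shift cm [-60.3285  23.5529 -16.9034]
```

Call:
carry_out:
  steps:
    - [[0,0,0],[0,0,-6],0]
    - [[0,0,0],[0,0,-12],0]
    - [[0,0,0],[-1,0,-17],0]
    - [[0,0,10],[-6.5,2.5,-17],0]
    - [[0,0,20],[-12,4.7,-17],0]
    - [[0,0,30],[-17.5,6.8,-17],0]
    - [[0,0,40],[-23,9,-17],0]
    - [[0,0,46],[-28.5,11.1,-17],0]

```text
clock: 7.2
tcp_pos: [0.4447, -0.0213, 0.2503]
orientation: [0.0, -0.162, 0.987, -0.0]
wrist_force: [1.0, -0.1, 0.3]
finger_gap: 0.0855
grip_force: 0.0
```

```bash
python3 - <<'E'
from h import *
s,ds=snap('scene')
b=cv2.resize(s[250:320,133:203],(560,560),interpolation=2)
cv2.imwrite('pics/knob2.png',np.clip(b[:,:,::-1].astype(float)*1.3,0,255).astype(np.uint8))
go([.4655,.324,.25],down(198.5))
E
```

```text
t 7.25 tcp [ 0.4438 -0.0142  0.2504] q [-0.2165  0.054  -0.2262  1.2916  0.0048 -0.5428] F [-2.013   3.6414  0.1232] M [ 0.2558  0.1348 -0.0201] gap 0.08554962461381627 0.0
rot [0.264  0.0929 0.1926] shift cm [-12.8993  31.3417   0.2077]
```

View pics/knob2.png

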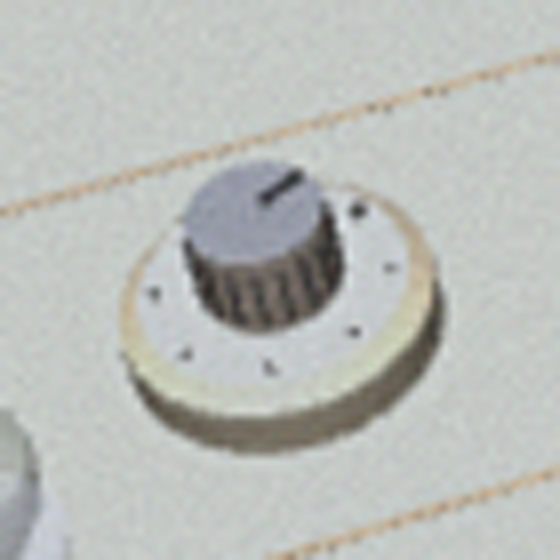

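The pointer runs from about (262,205) to (302,174) in the crop, towards the larger mark at (358,210), which is the anticlockwise end of the scale. I'll check those angles in the world frame.

```bash
python3 - <<'E'
from h import *
def f(u,v,z): return onplane('scene',133+u/8,250+v/8,z)
a,b=f(262,205,.05),f(302,174,.05); print('pointer',a,b,np.degrees(np.arctan2(*(b-a)[1::-1])))
ms=[(358,210),(390,267),(355,330),(270,368),(187,355),(155,293)]
M=np.array([f(*m,.022)[:2] for m in ms]); 
A=np.c_[2*M,np.ones(6)]; x=np.linalg.lstsq(A,(M**2).sum(1),rcond=None)[0]; print('centre',x[:2])
d=M-x[:2]; print(np.degrees(np.arctan2(d[:,1],d[:,0])))
E
```

```text
pointer [ 0.4266 -0.3211  0.05  ] [ 0.4197 -0.3091  0.05  ] 119.74373549284012
centre [ 0.4277 -0.324 ]
[ 120.8143   75.6399   32.4171  -13.0303  -56.4925 -104.1225]
```

Call:
carry_out:
  steps:
    - [[0,0,0],[-2,5.5,0],0]
    - [[0,0,0],[-4.5,11,0],0]
    - [[0,0,0],[-7,16.5,0],0]
    - [[0,0,0],[-9.2,22,0],0]
    - [[0,0,0],[-11.5,27.5,0],0]
    - [[0,0,0],[-12.9,31.3,0],0]
    - [[0,0,0],[-12.9,31.3,0],0]
    - [[0,0,0],[-12.9,31.3,0],0]

```text
clock: 8.25
tcp_pos: [0.4644, 0.3146, 0.2499]
orientation: [-0.001, -0.165, 0.986, -0.0]
wrist_force: [-0.6, -0.0, 0.3]
finger_gap: 0.0856
grip_force: 0.0
```

The pointer is at 119.7° and the off mark at 120.8°, so the dimmer is off. Now the thermometer.

```bash
python3 - <<'E'
from h import *
t,dt=snap('top'); s,ds=snap('scene')
b=cv2.resize(s[70:250,350:530],(560,560),interpolation=2)
cv2.imwrite('pics/th.png',np.clip(b[:,:,::-1].astype(float)*1.3,0,255).astype(np.uint8))
go([.4655,.324,.081],down(198.5))
E
```

```text
t 8.35 tcp [0.4648 0.3139 0.2503] q [ 0.451   0.2815  0.0488  1.3386 -0.0003  0.121 ] F [-0.228  -0.422   0.2283] M [-0.0332  0.043  -0.0387] gap 0.08512920071549233 0.0
rot [-0.02   -0.0242  0.4084] shift cm [-0.4022  0.9403 16.9256]
```

View pics/th.png

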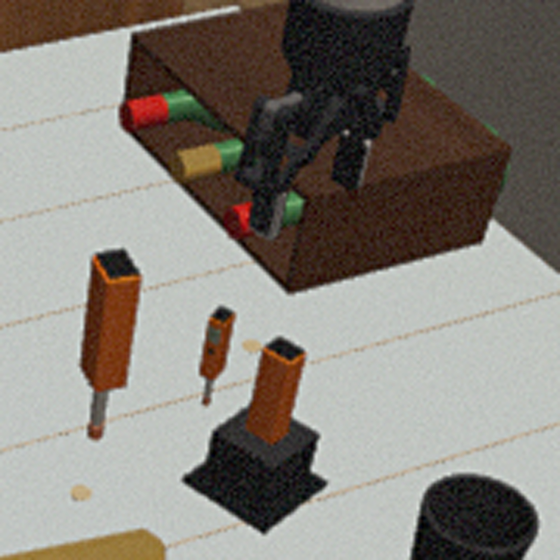

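The fingers, at (265,228) and (350,180), hang above the thermometer at (280,345). I need a 1 cm sideways correction, then I go down and grip.

Call:
carry_out:
  steps:
    - [[0,0,0.4],[-0.4,0.9,3],0]
    - [[0,0,0.4],[-0.4,0.9,6],0]
    - [[0,0,0.4],[-0.4,0.9,10],0]
    - [[0,0,0.4],[-0.4,0.9,13.5],0]
    - [[0,0,0.4],[-0.4,0.9,16],0]
    - [[0,0,0.4],[-0.4,0.9,16.9],0]
    - [[0,0,0.4],[-0.4,0.9,16.9],0]
    - [[0,0,0.4],[-0.4,0.9,16.9],60]
  force: 40

```text
clock: 9.35
tcp_pos: [0.4667, 0.325, 0.0826]
orientation: [0.001, -0.161, 0.987, 0.0]
wrist_force: [0.2, 1.0, 0.7]
finger_gap: 0.0695
grip_force: 0.0
```

Call:
carry_out:
  steps:
    - [[0,0,0],[0,0,0],120]
    - [[0,0,0],[0,0,0],150]
    - [[0,0,0],[0,0,0],255]
    - [[0,0,0],[0,0,0],255]
    - [[0,0,0],[0,0,0],255]
    - [[0,0,0],[0,0,0],255]
    - [[0,0,0],[0,0,0],255]
    - [[0,0,0],[0,0,0],255]

```text
clock: 10.35
tcp_pos: [0.4659, 0.325, 0.0817]
orientation: [0.0, -0.162, 0.987, 0.0]
wrist_force: [-0.2, 0.3, 3.8]
finger_gap: 0.0216
grip_force: 40.7
```

```bash
python3 - <<'E'
from h import *
go([.4655,.324,.081],down(198.5))
E
```

```text
t 10.35 tcp [0.4659 0.325  0.0817] q [ 0.4679  0.3868 -0.2286  0.9547  0.0001  0.1433] F [-0.2097  0.3087  3.8102] M [-0.0603  0.2817 -0.0456] gap 0.021642041259475976 40.661779046058655
rot [0.009  0.0413 0.0964] shift cm [ 0.0689 -0.0871  0.0696]
```

Call:
carry_out:
  steps:
    - [[0,0,0],[0,0,-1.5],255]
    - [[0,0,0],[0,0,-4],255]
    - [[0,0,0],[0,0,-7],255]
    - [[0,0,0],[0,0,-11],255]
    - [[0,0,0],[0,0,-15],255]
    - [[0,0,0],[0,0,-19],255]
    - [[0,0,0],[0,0,-22],255]
    - [[0,0,0],[0,0,-22],255]

```text
clock: 11.35
tcp_pos: [0.4667, 0.3253, 0.3041]
orientation: [0.002, -0.161, 0.987, 0.001]
wrist_force: [0.4, 0.4, -2.8]
finger_gap: 0.0215
grip_force: 40.0
```

```bash
python3 - <<'E'
from h import *
t,dt=snap('top','top_l.png'); s,ds=snap('scene','scene_l.png')
st=env.get_state(); tcp=np.array(st['tcp_pos']); Rt=q2R(st['orientation'])
print(proj('scene',tcp),proj('scene',tcp+Rt[:,2]*.0723))
P=cloud('scene',ds); hsv=cv2.cvtColor(s,cv2.COLOR_RGB2HSV)
k=(hsv[...,0]<20)&(hsv[...,1]>120)&(np.linalg.norm(np.nan_to_num(P)-tcp,axis=-1)<.13)
q=(P[k]-tcp)@Rt; print(k.sum(),np.percentile(q,[2,50,98],axis=0))
b=q[(q[:,2]>-.02)&(q[:,2]<.02)]; print('body',len(b),np.percentile(b,[3,50,97],axis=0))
b=q[q[:,2]>.05]; print('tip',len(b), b.mean(0) if len(b) else 0)
n=np.array([-.4549,.0583,.8887]);dot=np.array([.615,-.0377,.1795])
v,u=proj('scene',tcp)[::-1]; v,u=int(v),int(u)
c=s[max(0,v-70):v+70,u-70:u+70]; cv2.imwrite('pics/held.png',np.clip(cv2.resize(c,(560,560*c.shape[0]//140),interpolation=2)[:,:,::-1].astype(float)*1.3,0,255).astype(np.uint8))
go(tcp,Rt)
E
```

```text
(np.float64(455.25650494144605), np.float64(120.03594830288326)) (np.float64(448.6581863923359), np.float64(148.81198333710773))
362 [[-0.0148 -0.039  -0.0968]
 [-0.0119 -0.0063 -0.0064]
 [ 0.0115  0.012   0.0685]]
body 167 [[-0.0145 -0.0134 -0.0168]
 [-0.0117 -0.0076  0.007 ]
 [ 0.0114  0.0083  0.0195]]
tip 21 [-0.0006 -0.002   0.0667]
t 11.45 tcp [0.4655 0.3247 0.3007] q [ 0.4678  0.2916  0.1847  1.4645 -0.0001  0.1433] F [ 0.3606  0.467  -2.0633] M [-0.0037 -0.0047  0.0163] gap 0.02125624686593235 40.02060055732727
rot [0. 0. 0.] shift cm [0. 0. 0.]
```

View pics/held.png

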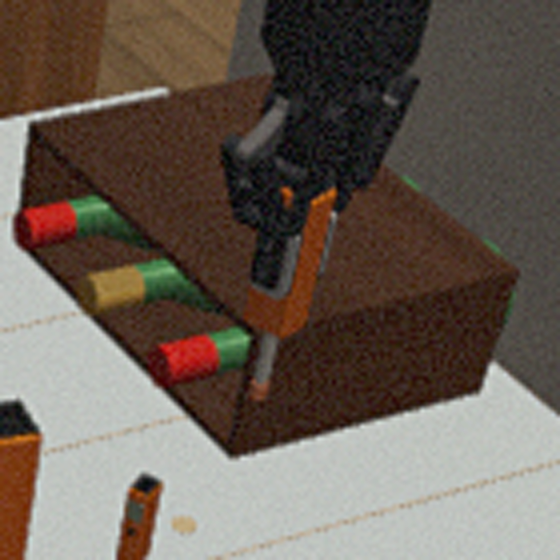

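The thermometer is held straight: orange body at (290,280), copper tip at (260,390) in the crop. Next is a point 50 mm above the dot along the hood's normal.

```bash
cat >> h.py <<'E'
a=np.radians(27.5); hx=np.array([.9923,-.124,0]); n=-np.sin(a)*hx+np.cos(a)*np.array([0,0,1])
ly=np.array([.124,.9923,0]); RT=np.c_[np.cross(ly,-n),ly,-n]
dot=np.array([.615,-.0377,.1795])
E
python3 - <<'E'
from h import *
go(dot+n*(.0723+.05),RT)
E
```

```text
t 11.45 tcp [0.4655 0.3247 0.3007] q [ 0.4678  0.2916  0.1847  1.4645 -0.0001  0.1433] F [ 0.3606  0.467  -2.0633] M [-0.0037 -0.0047  0.0163] gap 0.02125624686593235 40.02060055732727
rot [  6.1491 -27.0663  25.2198] shift cm [  2.4675 -36.6671   1.2816]
```

Call:
carry_out:
  steps:
    - [[0,0,0],[0.4,-5,0],255]
    - [[1.5,-6.8,6.3],[0.8,-10,0],255]
    - [[3.1,-13.5,12.6],[1.2,-15,0],255]
    - [[4.6,-20.3,18.9],[1.6,-20,0],255]
    - [[6.1,-27.1,25.2],[2,-25,0],255]
    - [[6.1,-27.1,25.2],[2.3,-30,0.5],255]
    - [[6.1,-27.1,25.2],[2.5,-35,1.3],255]
    - [[6.1,-27.1,25.2],[2.5,-36.7,1.3],255]

```text
clock: 12.45
tcp_pos: [0.5575, -0.0332, 0.2851]
orientation: [0.235, 0.062, 0.97, -0.014]
wrist_force: [-0.3, 0.3, -1.3]
finger_gap: 0.0215
grip_force: 40.2
```

```bash
python3 - <<'E'
from h import *
t,dt=snap('top'); s,ds=snap('scene')
T=cloud('top',dt); S=cloud('scene',ds)
go(dot+n*(.0723+.012),RT)
st=env.get_state(); tcp=np.array(st['tcp_pos']); Rt=q2R(st['orientation']); tip=tcp+Rt[:,2]*.0723
for nm in('scene','top'): print(nm,'tip px',proj(nm,tip),'dot px',proj(nm,dot))
hsv=cv2.cvtColor(s,cv2.COLOR_RGB2HSV)
k=(np.linalg.norm(np.nan_to_num(S)-tip,axis=-1)<.016); q=(S[k]-tip)@Rt; print('tip pts',k.sum(),np.percentile(q,[5,50,95],axis=0))
u,v=map(int,proj('scene',tip)); c=s[v-60:v+60,u-70:u+70]
c2=cv2.resize(c,(700,600),interpolation=2); cv2.imwrite('pics/near.png',np.clip(c2[:,:,::-1].astype(float)*1.4,0,255).astype(np.uint8)); print('crop org',u-70,v-60)
E
```

```text
t 12.55 tcp [ 0.5583 -0.0324  0.2863] q [-0.2274 -0.1109 -0.4177  0.7886  0.0476 -0.0887] F [ 0.2366  0.3593 -1.1213] M [ 0.1028  0.4921 -0.0356] gap 0.02178593766967229 40.168808698654175
rot [ 0.0181 -0.1371 -0.1657] shift cm [-0.1217  0.1758  3.668 ]
scene tip px (np.float64(321.15900065815015), np.float64(230.7539875048642)) dot px (np.float64(325.22895983397285), np.float64(255.39852796531983))
top tip px (np.float64(321.63397140527996), np.float64(211.56352740505804)) dot px (np.float64(320.98626530974707), np.float64(205.45936149969475))
tip pts 48 [[-0.0038 -0.0053 -0.0146]
 [-0.0015 -0.0014 -0.0062]
 [ 0.002   0.0032  0.0014]]
crop org 251 170
```

View pics/near.png

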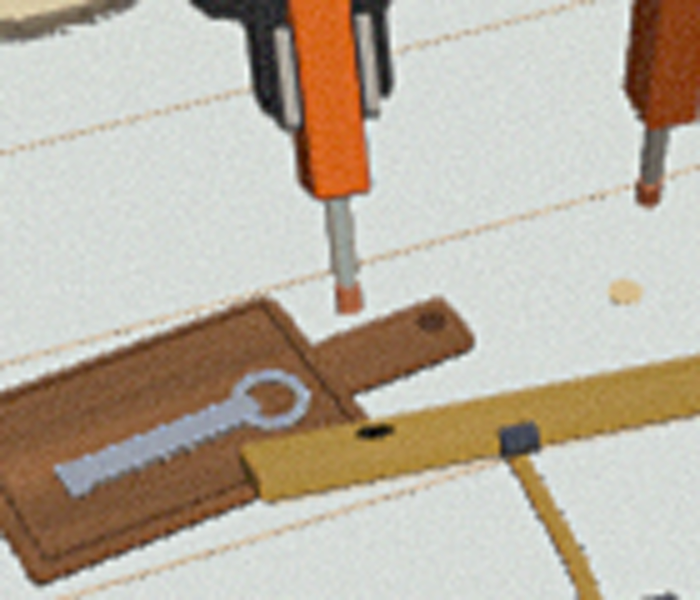

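The tip end is at crop (348,312), full image (320.6,232.4); the dot is at (375,432), full image (326,256.4). Both are within 2 px of prediction. I'll approach to about 12 mm.

Call:
carry_out:
  steps:
    - [[0,0,0],[-0.1,0.2,1],255]
    - [[0,0,0],[-0.1,0.2,2],255]
    - [[0,0,0],[-0.1,0.2,3],255]
    - [[0,0,0],[-0.1,0.2,3.7],255]
    - [[0,0,0],[-0.1,0.2,3.7],255]
    - [[0,0,0],[-0.1,0.2,3.7],255]
    - [[0,0,0],[-0.1,0.2,3.7],255]
    - [[0,0,0],[-0.1,0.2,3.7],255]

```text
clock: 13.55
tcp_pos: [0.5772, -0.0313, 0.2563]
orientation: [0.238, 0.06, 0.969, -0.014]
wrist_force: [0.1, 0.3, 0.1]
finger_gap: 0.0215
grip_force: 40.2
```

```bash
python3 - <<'E'
from h import *
fr=[(snap('scene')) for _ in range(4)]
s=np.mean([f[0].astype(float) for f in fr],0).astype(np.uint8); ds=np.median([f[1] for f in fr],0)
S=cloud('scene',ds)
go(dot+n*(.0723+.012),RT)
st=env.get_state(); tcp=np.array(st['tcp_pos']); Rt=q2R(st['orientation']); tip=tcp+Rt[:,2]*.0723
print('scene tip px',proj('scene',tip),'dot px',proj('scene',dot),'tip xyz',tip)
u,v=map(int,proj('scene',tip)); c=s[v-25:v+30,u-35:u+38]
c2=cv2.resize(c,(730,550),interpolation=2); cv2.imwrite('pics/near2.png',np.clip(c2[:,:,::-1].astype(float)*1.4,0,255).astype(np.uint8)); print('crop org',u-35,v-25)
hsv=cv2.cvtColor(s,cv2.COLOR_RGB2HSV)
for lab,k in(('stem/tip',np.linalg.norm(np.nan_to_num(S)-(tip-Rt[:,2]*.016),axis=-1)<.014),):
    q=(S[k]-tip)@Rt; print(k.sum(),np.percentile(q,[10,50,90],axis=0))
E
```

```text
t 13.75 tcp [ 0.5771 -0.0312  0.2561] q [-0.2158 -0.063  -0.4518  0.7028  0.0436 -0.081 ] F [ 0.1212  0.6639 -0.5409] M [0.0998 0.5656 0.0352] gap 0.021772306199330314 40.1684832572937
rot [ 0.0743  0.0635 -0.0112] shift cm [ 0.1287 -0.1723  0.1372]
scene tip px (np.float64(325.54409035677065), np.float64(248.73178515822315)) dot px (np.float64(325.22895983397285), np.float64(255.39852796531983)) tip xyz [ 0.6103 -0.0353  0.192 ]
crop org 290 223
68 [[-0.0036 -0.0033 -0.0266]
 [-0.0015 -0.0003 -0.0155]
 [ 0.0004  0.0034 -0.0045]]
```

View pics/near2.png

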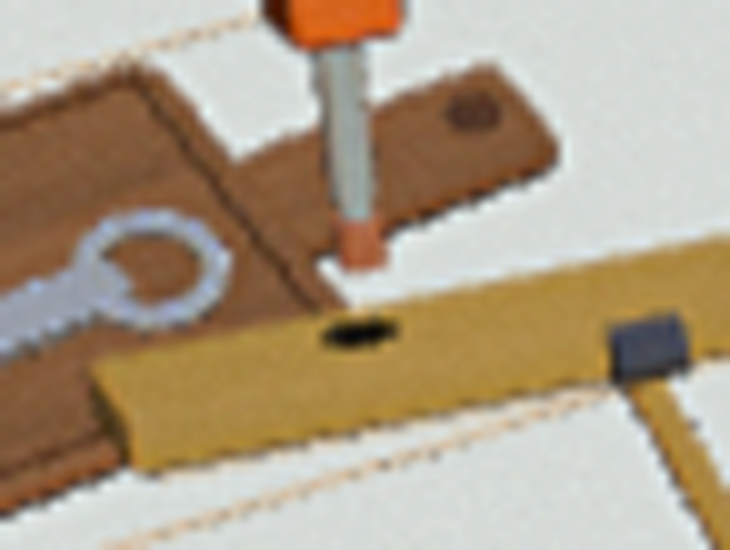

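The tip end is at crop (362,265), full image (325.7,249.0); the dot is at (361,332), full image (325.6,255.7). Both agree with the model to within half a pixel. I'll press slowly.

Call:
carry_out:
  steps:
    - [[0,0,0],[0.1,-0.15,0.5],255]
    - [[0,0,0],[0.1,-0.15,0.9],255]
    - [[0,0,0],[0.1,-0.15,1.1],255]
    - [[0,0,0],[0.1,-0.15,1.2],255]
    - [[0,0,0],[0.1,-0.15,1.3],255]
    - [[0,0,0],[0.1,-0.15,1.4],255]
    - [[0,0,0],[0.1,-0.15,1.5],255]
    - [[0,0,0],[0.1,-0.15,1.5],255]

```text
clock: 14.75
tcp_pos: [0.5829, -0.0334, 0.2423]
orientation: [0.238, 0.06, 0.969, -0.014]
wrist_force: [-1.3, -0.5, 0.6]
finger_gap: 0.0217
grip_force: 40.2
```

```bash
python3 - <<'E'
from h import *
F=[]
for _ in range(6): snap('scene'); st=env.get_state(); F.append(np.array(st['wrist_force'])@n)
print('Fn',np.array(F))
go(dot+n*(.0723-.004),RT)
E
```

```text
Fn [-0.094   0.7689 -0.0324  0.4037  0.2643  1.0239]
t 15.05 tcp [ 0.583  -0.0334  0.2423] q [-0.2178 -0.0437 -0.4684  0.6669  0.0446 -0.0829] F [-1.651   1.2059  0.2237] M [0.1417 0.5722 0.0189] gap 0.021599281058282065 40.23092865943909
rot [ 0.0804  0.066  -0.0019] shift cm [ 0.0337 -0.0326  0.2356]
```

Call:
carry_out:
  steps:
    - [[0,0,0],[0,0,0.05],255]
    - [[0,0,0],[0,0,0.1],255]
    - [[0,0,0],[0,0,0.15],255]
    - [[0,0,0],[0,0,0.15],255]
    - [[0,0,0],[0,0,0.15],255]
    - [[0,0,0],[0,0,0.15],255]
    - [[0,0,0],[0,0,0.15],255]
    - [[0,0,0],[0,0,0.15],255]

```text
clock: 16.05
tcp_pos: [0.5836, -0.0334, 0.2409]
orientation: [0.238, 0.06, 0.969, -0.014]
wrist_force: [-1.3, -0.7, 1.0]
finger_gap: 0.0214
grip_force: 40.3
```

```bash
cat > meas.py <<'E'
from h import *
F=[];I=[]
for _ in range(20): I.append(snap('scene')[0].astype(float)); st=env.get_state(); F.append(np.array(st['wrist_force'])@n)
print('Fn',np.mean(F),np.std(F))
s=np.mean(I,0)
c2=cv2.resize(s[223:278,290:363],(730,550),interpolation=2); import sys; cv2.imwrite('pics/'+sys.argv[1],np.clip(c2[:,:,::-1]*1.4,0,255).astype(np.uint8))
go(dot+n*(.0723-.004),RT)
E
python3 meas.py c1.png
```

```text
Fn 1.2667579265828668 0.5132183206324455
t 17.05 tcp [ 0.5836 -0.0335  0.2409] q [-0.2177 -0.0414 -0.4698  0.6634  0.0445 -0.0827] F [-1.5233  1.2843  1.2201] M [0.1537 0.405  0.0677] gap 0.02127572377091765 40.39108693599701
rot [ 0.0807  0.0542 -0.0056] shift cm [ 0.0236 -0.0319  0.0777]
```

View pics/c1.png

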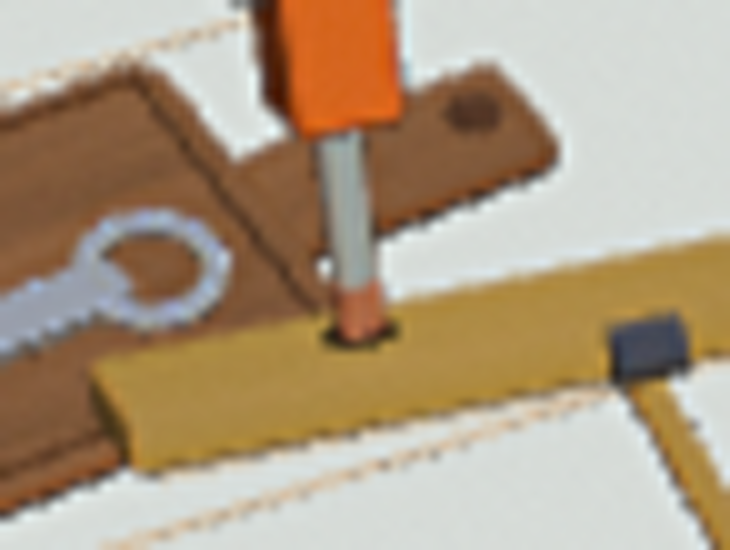

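The tip sits centred on the dot at crop (360,335), and the hood hasn't moved. The force slope of 0.55 N/mm matches the spring, and the compression is about 3 mm. I'll press 0.7 mm further and hand in.

Call:
carry_out:
  steps:
    - [[0,0,0],[0,0,0.03],255]
    - [[0,0,0],[0,0,0.07],255]
    - [[0,0,0],[0,0,0.07],255]
    - [[0,0,0],[0,0,0.07],255]
    - [[0,0,0],[0,0,0.07],255]
    - [[0,0,0],[0,0,0.07],255]
    - [[0,0,0],[0,0,0.07],255]
    - [[0,0,0],[0,0,0.07],255]

```text
clock: 18.05
tcp_pos: [0.5839, -0.0335, 0.2403]
orientation: [0.238, 0.06, 0.969, -0.014]
wrist_force: [-0.4, 0.3, 0.4]
finger_gap: 0.022
grip_force: 40.5
```

```bash
python3 meas.py c2.png && python3 -c "
from workcell import env
print(env.hand_in())"
```

```text
Fn 1.7828286781007674 0.3262858581413066
t 19.05 tcp [ 0.5839 -0.0335  0.2402] q [-0.2176 -0.0404 -0.4704  0.6618  0.0445 -0.0827] F [-1.0434  0.5599  1.4515] M [0.1855 0.3317 0.0534] gap 0.02155515350999252 40.45755386352539
rot [ 0.0784  0.0517 -0.0055] shift cm [ 0.0232 -0.0312  0.0052]
the job is handed in; nothing more can be done
None
```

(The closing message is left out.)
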